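Clear the parts and refit the inner cover plate of an opened chassis

ROBOT

A 6-joint arm with a two-finger parallel gripper is mounted at the origin on the work surface. World frame = base frame: x ahead of the robot, y to its left, z up, the work surface at z = 0. Lengths are in m, angles in rad, forces in N, time in s.
With the tool pointing down it reaches from about 0.35 to 0.775 m from the base axis. Payload 7.3 kg.
Tool frame: the origin (TCP) lies on the centre line of the jaws, within the pads' length; the fingertips stand 17 mm ahead of it and the grasp point (between the pads) lies 2 mm behind it (robot.tip_extent is the distance from the TCP to the fingertips, in m); z points along the fingers, y is the line along which they close (so a half turn about z gives the same grasp; the last joint's range is limited). The gripper opens to 92 mm and grips with 3 to 60 N. Pads are 19 mm wide; open, the fingers measure 130 mm over their backs; the gripper's body (75 mm by 190 mm) begins 47 mm behind the grasp point.
Start: joints at [-1.418, 0.342, 1.524, -0, 1.275, -0.146], TCP at [0.155, -0.502, 0.244] pointing down, gripper open.
Joint ranges: [-2.53, 2.53], [-0.77, 2.02], [0.04, 2.7], [-1, 4.14], [0.28, 2.66], [-3.11, 3.11]. Speed limits (rad/s): [2.57, 2.57, 3.14, 3.14, 3.14, 3.14].

INTERFACE

Orientations are given as [roll, pitch, yaw] about the fixed x, y, z axes, in that order (R = Rz(yaw) Ry(pitch) Rx(roll)).
In Python, from cell import robot gives the robot as it stands.
- The arm moves only by the tool step_arm, never from a script. Its argument "motion" is a list of rows, each a list of 2 entries, a list of its own where there are three numbers: the shift along the tool's x, y, z in units of 60 mm (1.0 is 60 mm), then the turn about the tool's z in rad. In form: [[[x, y, z], spin], ...]. A call has 1 to 10 rows; each row is the pose to reach, as a shift and turn from the pose commanded when the call began, along the tool's axes at that moment; what a row does not reach only later rows make up. A row lasts 1/8 s, in which the tool goes at most 62.5 mm and 10.7 degrees, less where a joint would pass 70% of its speed; a pose out of reach is approached as far as the arm can. A call with a gripper value outside its range is refused whole. "hand" is the closure in counts, from 0 (fully open) to 255 (shut), set as the call begins (left out, the last holds). The fingers move at their own pace and stop on an object; "squeeze" is the grip in N (left out, the last holds). Time passes only in rows, so rows that repeat a pose let the fingers close. It gives the time, the measured TCP pose, the force, the opening and the grip force at its end, in the units of the state.
- robot.observe(): the state, without advancing time (a new reading comes with each control period).
- robot.read_camera(name): name is "scene" or "top"; returns a dict with "pixels" (420x560x3 uint8, red, green, blue), "intrinsics" (3x3 intrinsics, pixels), "xyz" and "rotation" of the camera in the world. Camera axes: x right, y up, looking along -z (the intrinsics and any distortion apply to the point x, -y, -z); pixel columns grow to the right and rows downward; lengths in m; the calibration is good to about 2 mm. A picture is of the moment at which its call begins. There is no depth.
- robot.hand_in(): hands the job in; it is judged then, once.
The state is a dict: "time": time; "qpos": joint angles; "qvel": joint speeds; "joint_efforts": joint torques, N m; "tool_pos": TCP position; "tool_rot": TCP orientation; "contact_force": force on the tool from outside, world axes, zero at the start; "torque": the same for the moment, N m; "opening": finger opening in m; "grip_force": force on a finger pad.
Only numpy, scipy, OpenCV 4.12 (cv2) and the standard library are available. Lean on these libraries where they do the work, as an engineer would, in place of code of your own. Each camera call takes 0.05 s, during which the arm holds its last target. There are 200 camera calls.

TASK

Close up the opened grey chassis on the repair bench. First put the loose small parts away, the round feet in the round dish and the clamp bars in the oblong bin; then lift the cover plate by its upright tab, tilt it through the chassis opening, which is shorter than the plate, and settle it flat on the ledges inside, centred with both ends tucked under the lips and the tab up. Do not drop or force the plate, and leave the tools and other things on the bench where they are.

Things in the scene. Friction and masses are not known exactly. Their poses are not given: they have to be found in the camera images.
- chassis: opened grey sheet-metal chassis, fixed, 290 long (its x) by 174 wide (its y) by 91 high, walls 5 to 6, long axis roughly along world x; origin at the centre of its underside, z up. Which side of the bench it stands on varies
- opening (a point): centre of the chassis's top opening, at rim height 91, axes as the chassis. Opening 150 (x) by 162 (y). Beyond |x| = 75 a lip 4 thick (height 87 to 91) covers each end; under the lips the cavity is hollow out to |x| = 140. No lips along the long sides
- ledge (a point): centre of the opening at the height of the ledge tops, 50 above the bench, where the plate's origin belongs. Ledges, all level, run round the inside: at the ends from |x| = 84.5 to 140, under the lips, and 20 wide along both long sides (|y| 61 to 81)
- plate: cover plate, aluminium, 200 (its x) by 146 (its y) by 5 thick, 0.3 to 0.6 kg, flat on the bench with small parts on it. A solid upright tab stands at its centre: 10 thick along x, 60 long along y, its top 60 above the plate's underside. Origin at the centre of its underside, z up. Alike both ways round
- foot1: round machine foot: black plastic disc, diameter 36, 16 high, a small steel screw head flush in its top; origin at the centre of its underside, z up; lies flat, some on the cover plate and some on the bench; may be absent
- foot2: round machine foot: black plastic disc, diameter 36, 16 high, a small steel screw head flush in its top; origin at the centre of its underside, z up; lies flat, some on the cover plate and some on the bench; may be absent
- foot3: round machine foot: black plastic disc, diameter 36, 16 high, a small steel screw head flush in its top; origin at the centre of its underside, z up; lies flat, some on the cover plate and some on the bench; may be absent
- bar1: clamp bar: dark steel block 56 long (its x) by 16 wide (its y) by 14 high, two small screw heads flush in its top; origin at the centre of its underside; lies flat on the cover plate at the start; may be absent
- bar2: clamp bar: dark steel block 56 long (its x) by 16 wide (its y) by 14 high, two small screw heads flush in its top; origin at the centre of its underside; lies flat on the cover plate at the start; may be absent
- bar3: clamp bar: dark steel block 56 long (its x) by 16 wide (its y) by 14 high, two small screw heads flush in its top; origin at the centre of its underside; lies flat on the cover plate at the start; may be absent
- dish: round steel dish, fixed, outer diameter 130, wall 4, floor 4 thick, rim 40 high; origin at the centre of its underside; which side of the bench it stands on varies
- bin: oblong steel bin, fixed, outer 170 (its x) by 100 (its y), walls and floor 4 thick, rim 40 high; origin at the centre of its underside; on the other side of the bench from the dish
- screwdriver: bystander: screwdriver on the bench between the chassis and the plate, along world x, 200 long; red handle, 26 thick, from 100 behind its origin to the origin, then the thin blade; origin under its middle
- wrench: bystander: steel wrench lying on the bench in front of the robot, along world y; origin under its middle
- jar: bystander: small closed glass jar, diameter 44, 60 high, at the far left; origin at the centre of its underside
- can: bystander: aluminium can, diameter 48, 110 high, at the far right; origin at the centre of its underside
Things that resemble listed ones, but are neither listed nor needed, are in the scene too. Several things look just like the plate: the one meant starts farthest from the robot's base. What is shaped like the foot1 but turquoise is not meant.

How it is judged:
On the way:
1. every foot lies in the round dish and every clamp bar in the oblong bin, before the plate is fitted (horizontal distance between each of foot1, foot2, foot3 and dish below 0.055 m and z of each of foot1, foot2, foot3 in the frame of dish below 0.035 m and x of bar1 in the frame of bin between -0.08 and 0.08 m and y of bar1 in the frame of bin between -0.045 and 0.045 m and z of each of bar1, bar2, bar3 in the frame of bin below 0.035 m and x of bar2 in the frame of bin between -0.08 and 0.08 m and y of bar2 in the frame of bin between -0.045 and 0.045 m and x of bar3 in the frame of bin between -0.08 and 0.08 m and y of bar3 in the frame of bin between -0.045 and 0.045 m and not (x of plate in the frame of chassis between -0.012 and 0.012 m and y of plate in the frame of chassis between -0.012 and 0.012 m and z of plate in the frame of chassis between 0.046 and 0.054 m and angle between plate's own z axis and vertical below 0.03 rad and angle between the x axis of plate and the x axis of chassis, either way round below 0.1 rad)), for 0.2 s.
At the end, for the whole second after the job is handed in: every foot present is in the round dish and every clamp bar present in the oblong bin; the cover plate lies flat (within 0.03 rad) on the ledges, tab up, its centre within 12 mm of the chassis centre along each axis and at ledge height within 4 mm, released and at rest (horizontal distance between each of foot1, foot2, foot3 and dish below 0.055 m and z of each of foot1, foot2, foot3 in the frame of dish below 0.035 m and x of bar1 in the frame of bin between -0.08 and 0.08 m and y of bar1 in the frame of bin between -0.045 and 0.045 m and z of each of bar1, bar2, bar3 in the frame of bin below 0.035 m and x of bar2 in the frame of bin between -0.08 and 0.08 m and y of bar2 in the frame of bin between -0.045 and 0.045 m and x of bar3 in the frame of bin between -0.08 and 0.08 m and y of bar3 in the frame of bin between -0.045 and 0.045 m and x of plate in the frame of chassis between -0.012 and 0.012 m and y of plate in the frame of chassis between -0.012 and 0.012 m and z of plate in the frame of chassis between 0.046 and 0.054 m and angle between plate's own z axis and vertical below 0.03 rad and angle between the x axis of plate and the x axis of chassis, either way round below 0.1 rad and linear speed of plate below 0.02 m/s); the robot touches nothing.
It fails at once if the screwdriver was displaced by more than 30 mm (distance of screwdriver from where it was at the start of the episode above 0.03 m).
It fails at once if the wrench was displaced by more than 30 mm (distance of wrench from where it was at the start of the episode above 0.03 m).
It fails at once if the jar was displaced by more than 30 mm (distance of jar from where it was at the start of the episode above 0.03 m).
It fails at once if the can was displaced by more than 30 mm (distance of can from where it was at the start of the episode above 0.03 m).
It fails at once if the plate was slammed or forced against the chassis (over 60 N) (contact force between plate and chassis above 60 N).
Of foot1, foot2, foot3, bar1, bar2, bar3 only 4 to 6 are there at a start; the rules pass over those that are not, and their reading is None.
At some moment in a run one of foot1, foot2, foot3, bar1, bar2, bar3 may be knocked a few centimetres aside while the robot is not near it.
It also fails if it takes over 210 s, if anything falls off the work surface, if the arm or the gripper's body presses on something with over 40 N, if the wrist force passes 120 N, or if a joint passes its speed limit or range.

## Working session

There is one attempt and no reset: what is moved stays moved. The work goes in short steps, Python scripts to look and compute and a tool call to move; the robot and the scene stay as the last step left them, time stands still between calls to the robot, and variables do not carry over. Pictures are saved under pics/ and viewed, at most 14 in all, crops included, and the job is handed in when it is done.

Besides the shell and the picture viewer there is one more tool, called after "Emit:" as name([rows], argument=value, ...), one row to a line, values as JSON. step_arm: Moves the arm, as the interface text tells. Its arguments: {"type":"object","properties":{"motion":{"type":"array"},"hand":{"type":"number"},"squeeze":{"type":"number"}},"required":["motion"]}

```bash
mkdir -p pics; ls; cat > h.py <<'E'
import numpy as np, cv2, json
from cell import robot
def shot(n,f=None):
    c=robot.read_camera(n)
    if f: cv2.imwrite('pics/'+f,c["pixels"][:,:,::-1])
    return c
def ray(c,u,v,z):
    K=np.array(c["intrinsics"]);d=np.linalg.inv(K)@[u,v,1]; d=np.array([d[0],-d[1],-d[2]])
    R=np.array(c["rotation"])
    if R.shape!=(3,3):
        from scipy.spatial.transform import Rotation as r; R=r.from_euler('xyz',R).as_matrix()
    d=R@d; o=np.array(c["xyz"]); return (o+d*(z-o[2])/d[2])
def proj(c,p):
    K=np.array(c["intrinsics"]);R=np.array(c["rotation"])
    if R.shape!=(3,3):
        from scipy.spatial.transform import Rotation as r; R=r.from_euler('xyz',R).as_matrix()
    q=R.T@(np.array(p)-np.array(c["xyz"])); q=K@[q[0],-q[1],-q[2]]; return q[:2]/q[2]
E
python3 - <<'E'
from h import *
for n in("top","scene"):
    c=shot(n,n+"0.png"); print({k:np.round(v,4).tolist() for k,v in c.items() if k!="pixels"},c.keys())
s=robot.observe();print(s)
E
```

```text
pics
{'intrinsics': [[394.9074, 0.0, 287.9776], [0.0, 394.9074, 212.0057], [0.0, 0.0, 1.0]], 'xyz': [0.32, -0.0163, 1.0565], 'rotation': [0.1543, 0.0312, -1.5968]} dict_keys(['pixels', 'intrinsics', 'xyz', 'rotation'])
{'intrinsics': [[413.3256, 0.0, 278.7686], [0.0, 413.3256, 208.048], [0.0, 0.0, 1.0]], 'xyz': [1.0922, 0.3377, 0.6995], 'rotation': [0.8538, -0.0067, 2.1135]} dict_keys(['pixels', 'intrinsics', 'xyz', 'rotation'])
{'time': 0.1, 'qpos': array([-1.41797555e+00,  3.42659280e-01,  1.52491670e+00,  4.02614478e-05,
        1.27538579e+00, -1.46023377e-01]), 'qvel': array([-3.77499298e-05, -2.44688851e-03, -1.72257447e-03,  6.96866041e-04,
       -1.14611083e-03,  9.82811089e-05]), 'joint_efforts': array([ 2.10809580e-03, -4.32003307e+01, -2.44694102e+01,  7.20893824e-02,
        5.25563769e-02, -4.20910692e-05]), 'tool_pos': array([ 0.15453795, -0.5013926 ,  0.24311288]), 'tool_rot': array([-3.14024371e+00, -2.37305106e-04,  2.98832244e-01]), 'contact_force': array([ 0.0707096 ,  0.47115809, -0.23102962]), 'torque': array([ 0.02783587, -0.01864626, -0.0055424 ]), 'grip_force': 0.0, 'opening': 0.09185870530066502}
```

```bash
sleep 1; ls pics
```

```text
scene0.png
top0.png
```

View pics/top0.png

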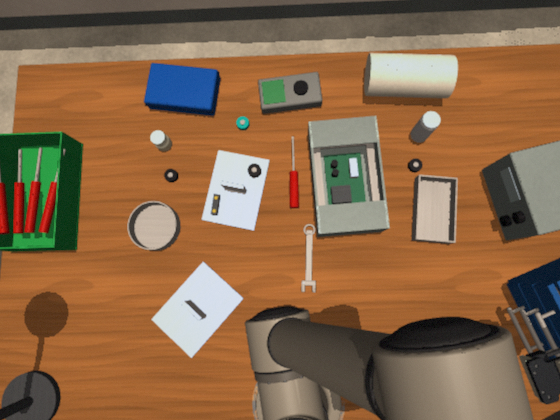

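View pics/scene0.png

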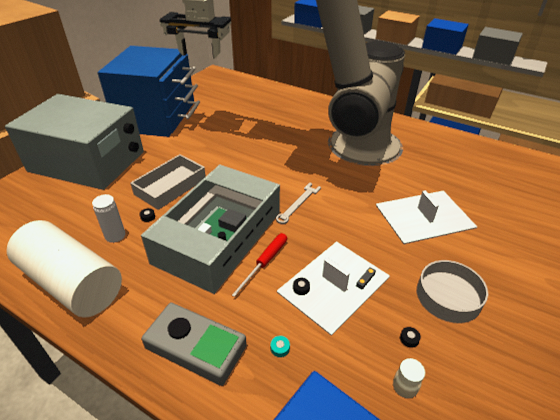

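Top view: plate candidates are the white sheets at (236,190), the farther one, and (197,310), the nearer decoy. I choose (236,190). Foot candidates are (171,175), (254,170) and (415,165) in black, and (242,122) in turquoise, which is excluded. The jar (160,140) and can (428,125) are bystanders. The bar is at (215,204), the dish at (153,226), the bin at (435,210) and the chassis at (348,175).

```bash
python3 - <<'E'
from h import *
c=shot("top"); im=np.ascontiguousarray(c["pixels"][:,:,::-1])
a=cv2.resize(im[100:250,120:290],None,fx=4.7,fy=4,interpolation=cv2.INTER_CUBIC)
a=cv2.resize(im[110:250,125:285],None,fx=3.75,fy=3.75,interpolation=cv2.INTER_CUBIC)
cv2.imwrite('pics/c1.png',a)
b=cv2.resize(im[105:245,300:470],None,fx=4,fy=4,interpolation=cv2.INTER_CUBIC)
cv2.imwrite('pics/c2.png',b)
g=cv2.cvtColor(im,cv2.COLOR_BGR2GRAY)
m=(g<60).astype(np.uint8)
n,l,st,ce=cv2.connectedComponentsWithStats(m)
for i in range(1,n):
    if 30<st[i,4]<400 and ce[i][1]<260: print('dark',st[i].tolist(),ce[i].round(1),ray(c,*ce[i],.012).round(3))
hsv=cv2.cvtColor(im,cv2.COLOR_BGR2HSV)
m=((hsv[...,1]<45)&(hsv[...,2]>190)).astype(np.uint8)
for k in cv2.findContours(m,cv2.RETR_EXTERNAL,cv2.CHAIN_APPROX_SIMPLE)[0]:
    if cv2.contourArea(k)>1200:
        r=cv2.minAreaRect(k); B=cv2.boxPoints(r); w=np.array([ray(c,u,v,.005)[:2] for u,v in B]); print('white',B.round(1).tolist(),w.round(3).tolist(),w.mean(0),np.linalg.norm(w-np.roll(w,1,0),axis=1))
        e=w[1]-w[0];f=w[2]-w[1]; e=e if np.hypot(*e)>np.hypot(*f) else f; print('long yaw',np.arctan2(e[1],e[0]))
E
```

```text
dark [294, 81, 14, 14, 159] [300.3  87.4] [ 0.837 -0.032  0.012]
dark [262, 102, 60, 13, 280] [290.8 107.9] [ 0.777 -0.003  0.012]
dark [308, 141, 4, 32, 37] [309.9 156.7] [ 0.634 -0.052  0.012]
dark [374, 143, 9, 57, 124] [378.3 170.8] [ 0.588 -0.235  0.012]
dark [408, 159, 14, 13, 107] [414.2 165.3] [ 0.601 -0.332  0.012]
dark [331, 160, 7, 17, 90] [334.  168.4] [ 0.599 -0.116  0.012]
dark [249, 164, 12, 13, 88] [254.5 170.7] [0.6   0.1   0.012]
dark [165, 169, 13, 13, 103] [171.2 175.4] [0.595 0.33  0.012]
dark [311, 174, 6, 53, 68] [313.7 199.3] [ 0.516 -0.058  0.012]
dark [412, 177, 6, 64, 186] [414.5 208.4] [ 0.483 -0.324  0.012]
dark [421, 177, 34, 63, 246] [448.8 203.8] [ 0.492 -0.415  0.012]
dark [19, 183, 7, 51, 234] [ 21.9 209.2] [0.514 0.741 0.012]
dark [30, 182, 11, 51, 227] [ 35.5 207.7] [0.516 0.703 0.012]
dark [45, 191, 11, 42, 156] [ 50.6 214.4] [0.497 0.66  0.012]
dark [130, 203, 24, 23, 76] [138.5 212. ] [0.496 0.417 0.012]
dark [161, 223, 19, 26, 76] [172.9 236.8] [0.426 0.322 0.012]
dark [316, 228, 70, 9, 161] [348.8 232.7] [ 0.423 -0.147  0.012]
white [[149.3999
[... 828 characters left out ...]
 0.08224778 0.15796847]
long yaw -0.12229244473922055
white [[201.3000030517578, 219.1999969482422], [217.10000610351562, 147.89999389648438], [268.8999938964844, 159.39999389648438], [253.10000610351562, 230.6999969482422]] [[0.472, 0.247], [0.671, 0.205], [0.633, 0.061], [0.437, 0.107]] [0.55304864 0.15510879] [0.14458131 0.20339614 0.14861813 0.20148867]
long yaw -0.2118726419657619
white [[370.0, 80.0], [371.1000061035156, 52.29999923706055], [457.6000061035156, 55.599998474121094], [456.6000061035156, 83.30000305175781]] [[0.855, -0.229], [0.939, -0.237], [0.918, -0.48], [0.834, -0.469]] [ 0.88627369 -0.3538519 ] [0.24091507 0.08442144 0.24364259 0.08376239]
long yaw -1.6572765955844566
```

View pics/c1.png

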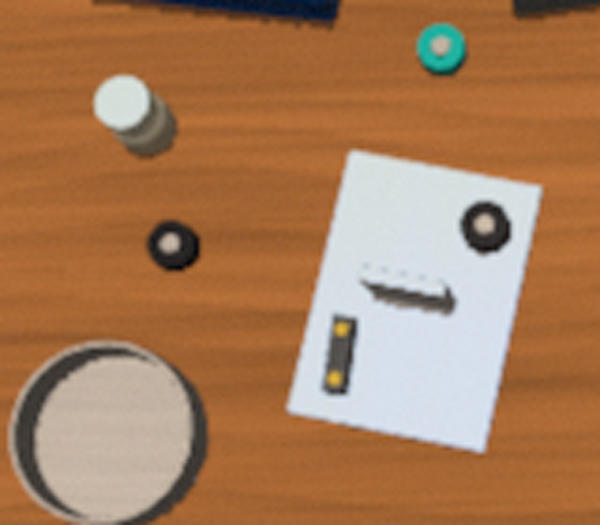

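View pics/c2.png

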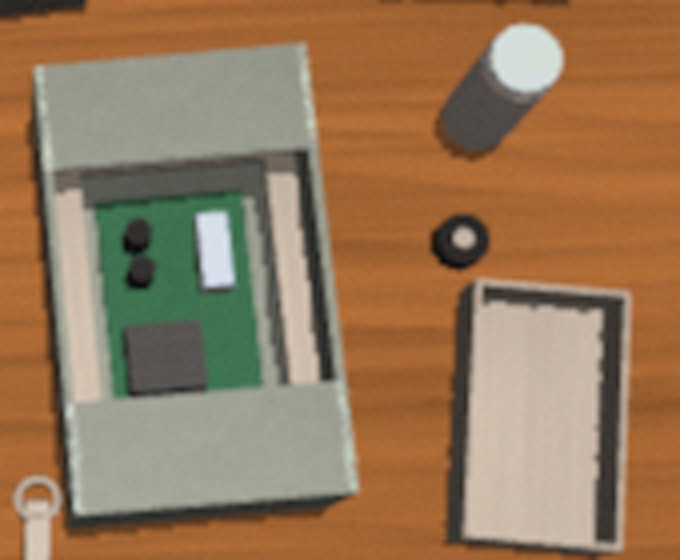

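The crops show the chosen plate with its tab at c1 (405,280), a foot on it at (486,227) and a bar at (340,355). A loose foot is at (173,245), the turquoise disc is excluded, and the third foot is in c2 at (461,240) beside the bin and can. I see no other parts, so there are three feet and one bar.

```bash
cat >> h.py <<'E'
def go(x,y,z,yaw,base=None):
    s=robot.observe(); p=s["tool_pos"]; 
    from scipy.spatial.transform import Rotation as r
    R=r.from_euler('xyz',s["tool_rot"]).as_matrix(); cy=np.arctan2(R[1,0],R[0,0])
    d=R.T@(np.array([x,y,z])-p)/.06
    sp=[(cy-yaw+k*np.pi) for k in(-1,0,1)]; sp=[q for q in sp]
    q6=s["qpos"][5]+(np.arctan2(y,x)-s["qpos"][0])
    sp=[round(q-0,3) for q in sp if abs(q6+q)<2.9]
    print("go",(x,y,z),"shift",d.round(3).tolist(),"spins",sp,"yaw",round(cy,3),"t",round(s["time"],2),"pos",p.round(4))
E
python3 - <<'E'
from h import *
c=shot("top")
def P1(a,b,z): return ray(c,125+a/3.75-.4,110+b/3.75-.4,z)[:2]
def P2(a,b,z): return ray(c,300+a/4-.4,105+b/4-.4,z)[:2]
for n,p in dict(A=P1(170,243,.016),B=P1(485,224,.021),C=P2(463,238,.016),dish=P1(109,433,.04),barS1=P1(341,329,.019),barS2=P1(334,378,.019),tab1=P1(361,267,.06),tab2=P1(448,287,.06)).items(): print(n,p.round(4))
ch=np.array([P2(35,67,.091),P2(304,44,.091),P2(357,492,.091),P2(73,515,.091)]); print('ch',ch.round(3),ch.mean(0).round(4),[np.hypot(*(ch[i]-ch[i-1])).round(3) for i in range(4)])
for i,j in((3,0),(2,1)): e=ch[j]-ch[i]; print('yaw',np.arctan2(e[1],e[0]))
b=np.array([P2(473,280,.04),P2(630,291,.04),P2(620,550,.04),P2(462,541,.04)]);print('bin',b.round(3),b.mean(0).round(4))
e=b[1]-b[2];print(np.arctan2(e[1],e[0]))
go(.60,-.332,.12,0.)
E
```

```text
A [0.5967 0.332 ]
B [0.6017 0.101 ]
C [ 0.6025 -0.3342]
dish [0.4552 0.3642]
barS1 [0.5282 0.2058]
barS2 [0.4927 0.2108]
tab1 [0.5633 0.1832]
tab2 [0.5471 0.1228]
ch [[ 0.704 -0.048]
 [ 0.713 -0.22 ]
 [ 0.425 -0.235]
 [ 0.416 -0.062]] [ 0.5646 -0.1415] [np.float64(0.289), np.float64(0.172), np.float64(0.289), np.float64(0.174)]
yaw 0.04659051706726324
yaw 0.05158057251267873
bin [[ 0.567 -0.331]
 [ 0.557 -0.432]
 [ 0.388 -0.41 ]
 [ 0.397 -0.311]] [ 0.4774 -0.3712]
-0.12783344183690304
go (0.6, -0.332, 0.12) shift [7.927, -0.513, 2.057] spins [np.float64(-2.843), np.float64(0.299)] yaw 0.299 t 0.2 pos [ 0.1545 -0.5015  0.2433]
```

Emit:
step_arm([
  [[7.93,-0.51,0.4],0.3],
  [[7.93,-0.51,0.4],0.3],
  [[7.93,-0.51,0.4],0.3],
  [[7.93,-0.51,0.4],0.3],
  [[7.93,-0.51,0.4],0.3],
  [[7.93,-0.51,0.4],0.3],
  [[7.93,-0.51,0.4],0.3],
  [[7.93,-0.51,0.4],0.3],
  [[7.93,-0.51,0.4],0.3],
  [[7.93,-0.51,0.4],0.3],
], hand=0, squeeze=20)

```text
time: 1.45
tool_pos: [0.5997, -0.3325, 0.2192]
tool_rot: [-3.141, 0.001, -0.001]
contact_force: [0.0, 0.4, -0.1]
opening: 0.0919
grip_force: 0.0
```

```bash
python3 - <<'E'
from h import *
c=shot("top","t1.png"); print(ray(c,431,119.5,.11))
go(.602,-.333,.02,0.)
E
```

```text
[ 0.68992152 -0.35262033  0.11      ]
go (0.602, -0.333, 0.02) shift [0.048, -0.001, 3.327] spins [np.float64(-3.144), np.float64(-0.002)] yaw -0.002 t 1.5 pos [ 0.5993 -0.3331  0.2196]
```

Emit:
step_arm([
  [[0.05,0,1.0],0],
  [[0.05,0,2.0],0],
  [[0.05,0,2.8],0],
  [[0.05,0,3.2],0],
  [[0.05,0,3.3],0],
  [[0.05,0,3.32],0],
  [[0.05,0,3.32],0],
])

```text
time: 2.38
tool_pos: [0.6038, -0.3333, 0.0224]
tool_rot: [3.14, -0.002, -0.002]
contact_force: [0.2, -0.0, 0.3]
opening: 0.0921
grip_force: 0.0
```

Emit:
step_arm([
  [[0,0,0],0],
  [[0,0,0],0],
  [[0,0,0],0],
  [[0,0,0],0],
  [[0,0,0],0],
  [[0,0,0],0],
  [[0,0,0],0],
  [[0,0,0],0],
], hand=255)

```text
time: 3.38
tool_pos: [0.6033, -0.3325, 0.0205]
tool_rot: [3.142, 0.0, -0.001]
contact_force: [-0.5, -0.1, -0.1]
opening: 0.0352
grip_force: 20.0
```

Emit:
step_arm([
  [[0,0,-1],0],
  [[0,0,-2],0],
  [[-0.5,-1,-2.8],0],
  [[-2.97,-11.56,-2.8],0],
  [[-2.97,-11.56,-2.8],0],
  [[-2.97,-11.56,-2.8],0],
  [[-2.97,-11.56,-2.8],0],
  [[-2.97,-11.56,-2.8],0],
  [[-2.97,-11.56,-2.8],0],
  [[-2.97,-11.56,-2.8],0],
])

```text
time: 4.62
tool_pos: [0.4784, 0.1404, 0.1848]
tool_rot: [-3.142, -0.001, -0.001]
contact_force: [0.5, -0.4, 0.4]
opening: 0.0353
grip_force: 20.0
```

```bash
python3 - <<'E'
from h import *
go(.425,.361,.035,0.)
E
```

```text
go (0.425, 0.361, 0.035) shift [-0.898, -3.676, 2.497] spins [np.float64(-3.143), np.float64(-0.001)] yaw -0.001 t 4.62 pos [0.4784 0.1404 0.1848]
```

Emit:
step_arm([
  [[-0.9,-3.68,0],0],
  [[-0.9,-3.68,0],0],
  [[-0.9,-3.68,0],0],
  [[-0.9,-3.68,0],0],
  [[-0.9,-3.68,0],0],
  [[-0.9,-3.68,0.8],0],
  [[-0.9,-3.68,1.6],0],
  [[-0.9,-3.68,2.2],0],
  [[-0.9,-3.68,2.4],0],
  [[-0.9,-3.68,2.4],0],
])

```text
time: 5.88
tool_pos: [0.4276, 0.3598, 0.0407]
tool_rot: [-3.139, -0.004, -0.002]
contact_force: [4.3, 6.1, -5.4]
opening: 0.0352
grip_force: 25.9
```

```bash
python3 - <<'E'
from h import *
go(.425,.361,.028,0.)
c=shot("top","t2.png")
cv2.imwrite('pics/c3.png',cv2.resize(c["pixels"][100:280,100:300,::-1],None,fx=3,fy=3,interpolation=cv2.INTER_CUBIC))
E
```

```text
go (0.425, 0.361, 0.028) shift [-0.044, -0.019, 0.211] spins [np.float64(-3.144), np.float64(-0.002)] yaw -0.002 t 5.88 pos [0.4276 0.3598 0.0407]
```

View pics/c3.png

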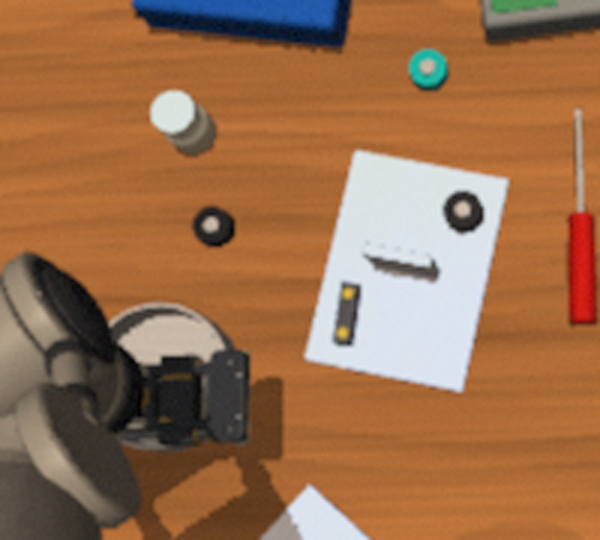

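Foot 1 is over the dish, but the fingers brush the wall on the -y side. I'll shift it inward and release it.

Emit:
step_arm([
  [[0.05,-0.12,-0.1],0],
  [[0.05,-0.12,0.05],0],
  [[0.05,-0.12,0.12],0],
  [[0.05,-0.12,0.12],0],
])

```text
time: 6.42
tool_pos: [0.4278, 0.366, 0.0325]
tool_rot: [3.14, 0.002, -0.001]
contact_force: [0.3, 0.1, -0.9]
opening: 0.0351
grip_force: 20.0
```

Emit:
step_arm([
  [[0,0,0],0],
  [[0,0,0],0],
  [[0,0,0],0],
  [[0,0,-1],0],
  [[0,0,-2],0],
  [[0,0,-2],0],
], hand=125)

```text
time: 7.18
tool_pos: [0.4308, 0.3682, 0.1585]
tool_rot: [-3.136, -0.009, -0.001]
contact_force: [-0.0, 0.9, -0.1]
opening: 0.0467
grip_force: 0.0
```

```bash
python3 - <<'E'
from h import *
go(.597,.332,.12,0.)
E
```

```text
go (0.597, 0.332, 0.12) shift [2.765, 0.605, 0.664] spins [np.float64(-3.143), np.float64(-0.001)] yaw -0.001 t 7.17 pos [0.4308 0.3682 0.1585]
```

Emit:
step_arm([
  [[2.75,0.6,0],0],
  [[2.75,0.6,0],0],
  [[2.75,0.6,0],0],
  [[2.75,0.6,0],0],
  [[2.75,0.6,0.8],0],
  [[2.75,0.6,1.6],0],
  [[2.75,0.6,2.1],0],
  [[2.75,0.6,2.28],0],
  [[2.75,0.6,2.3],0],
  [[2.75,0.6,2.3],0],
], hand=0)

```text
time: 8.43
tool_pos: [0.5906, 0.3303, 0.0172]
tool_rot: [3.14, 0.004, 0.0]
contact_force: [-10.1, -5.7, 14.0]
opening: 0.0918
grip_force: 7.1
```

Emit:
step_arm([
  [[0,0,0],0],
  [[0,0,0],0],
  [[0,0,0],0],
  [[0,0,0],0],
  [[0,0,0],0],
  [[0,0,0],0],
  [[0,0,0],0],
], hand=255)

```text
time: 9.3
tool_pos: [0.5934, 0.331, 0.0173]
tool_rot: [-3.141, -0.002, -0.0]
contact_force: [0.7, -0.7, 6.4]
opening: 0.0356
grip_force: 20.9
```

```bash
python3 - <<'E'
from h import *
go(.484,.365,.03,0.)
E
```

```text
go (0.484, 0.365, 0.03) shift [-1.824, -0.566, -0.216] spins [np.float64(-3.142), np.float64(-0.0)] yaw -0.0 t 9.3 pos [0.5934 0.331  0.0173]
```

Emit:
step_arm([
  [[0,0,-1],0],
  [[-0.5,-0.2,-1.6],0],
  [[-1.82,-0.57,-1.6],0],
  [[-1.82,-0.57,-1.6],0],
  [[-1.82,-0.57,-1.6],0],
  [[-1.82,-0.57,-1.6],0],
  [[-1.82,-0.57,-1.0],0],
  [[-1.82,-0.57,-0.5],0],
  [[-1.82,-0.57,-0.25],0],
  [[-1.82,-0.57,-0.25],0],
])

```text
time: 10.55
tool_pos: [0.4843, 0.3641, 0.0292]
tool_rot: [3.141, 0.002, -0.002]
contact_force: [0.1, 0.3, -0.8]
opening: 0.0352
grip_force: 20.0
```

Emit:
step_arm([
  [[0,0,0],0],
  [[0,0,0],0],
  [[0,0,0],0],
  [[0,0,-1],0],
  [[0,0,-2.5],0],
  [[0,0,-2.5],0],
  [[0,0,-2.5],0],
  [[0,0,-2.5],0],
], hand=125)

```text
time: 11.55
tool_pos: [0.4835, 0.3644, 0.1791]
tool_rot: [3.14, 0.002, -0.001]
contact_force: [-0.0, -0.7, -1.0]
opening: 0.0467
grip_force: 0.0
```

```bash
python3 - <<'E'
from h import *
go(.601,.10,.14,-.21)
E
```

```text
go (0.601, 0.1, 0.14) shift [1.965, 4.403, 0.653] spins [np.float64(-2.933), np.float64(0.209)] yaw -0.001 t 11.55 pos [0.4835 0.3644 0.1791]
```

Emit:
step_arm([
  [[1.965,4.4,0],-1.57],
  [[1.965,4.4,0],-1.57],
  [[1.965,4.4,0],-1.57],
  [[1.965,4.4,0],-1.57],
  [[1.965,4.4,0],-1.57],
  [[1.965,4.4,0],-1.57],
  [[1.965,4.4,0],-1.57],
  [[1.965,4.4,0],-1.57],
  [[1.965,4.4,0],-1.57],
  [[1.965,4.4,0.5],-1.57],
], hand=0)

```text
time: 12.8
tool_pos: [0.6023, 0.1006, 0.1499]
tool_rot: [3.14, 0.0, 1.57]
contact_force: [0.3, 0.2, -0.5]
opening: 0.0918
grip_force: 0.0
```

```bash
python3 - <<'E'
from h import *
go(.601,.10,.027,np.pi/2)
c=shot("top")
cv2.imwrite('pics/c4.png',cv2.resize(c["pixels"][100:260,100:300,::-1],None,fx=3,fy=3,interpolation=cv2.INTER_CUBIC))
E
```

```text
go (0.601, 0.1, 0.027) shift [-0.009, -0.026, 2.049] spins [np.float64(-0.001)] yaw 1.57 t 12.8 pos [0.6023 0.1006 0.1499]
```

View pics/c4.png

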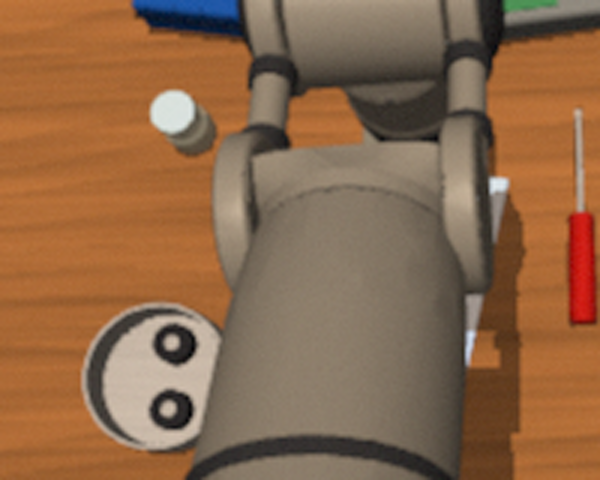

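The dish holds two feet, at crop (175,342) and (172,408). There is room on the left (+y) side. Now the foot on the plate.

Emit:
step_arm([
  [[0,0,0.8],0],
  [[0,0,1.5],0],
  [[0,0,1.95],0],
  [[0,0,2.03],0],
  [[0,0,2.03],0],
  [[0,0,2.03],0],
])

```text
time: 13.6
tool_pos: [0.6025, 0.1006, 0.0298]
tool_rot: [3.14, 0.0, 1.569]
contact_force: [0.4, -0.0, 0.7]
opening: 0.0918
grip_force: 0.0
```

Emit:
step_arm([
  [[0,0,0],0],
  [[0,0,0],0],
  [[0,0,0],0],
  [[0,0,0],0],
  [[0,0,0],0],
  [[0,0,0],0],
  [[0,0,0],0],
], hand=255)

```text
time: 14.48
tool_pos: [0.6017, 0.1006, 0.0285]
tool_rot: [-3.142, 0.0, 1.569]
contact_force: [-0.3, -0.5, -0.2]
opening: 0.0353
grip_force: 20.0
```

```bash
python3 - <<'E'
from h import *
go(.456,.40,.035,np.pi/2)
E
```

```text
go (0.456, 0.4, 0.035) shift [4.986, -2.439, -0.109] spins [np.float64(-3.144), np.float64(-0.002)] yaw 1.569 t 14.47 pos [0.6017 0.1006 0.0285]
```

Emit:
step_arm([
  [[0,0,-1],0],
  [[0,0,-2],0],
  [[4.98,-2.44,-2.2],0],
  [[4.98,-2.44,-2.2],0],
  [[4.98,-2.44,-2.2],0],
  [[4.98,-2.44,-2.2],0],
  [[4.98,-2.44,-2.2],0],
  [[4.98,-2.44,-2.2],0],
  [[4.98,-2.44,-2.2],0],
  [[4.98,-2.44,-1.2],0],
])

```text
time: 15.72
tool_pos: [0.4598, 0.4005, 0.1042]
tool_rot: [3.132, -0.006, 1.568]
contact_force: [0.1, -0.1, -1.4]
opening: 0.0353
grip_force: 20.0
```

Emit:
step_arm([
  [[0,0,0.5],0],
  [[0,0,0.9],0],
  [[0,0,1.05],0],
  [[0,0,1.05],0],
  [[0,0,1.05],0],
])

```text
time: 16.35
tool_pos: [0.4569, 0.3997, 0.0387]
tool_rot: [3.14, -0.001, 1.568]
contact_force: [0.7, 0.2, 0.4]
opening: 0.0353
grip_force: 20.0
```

Emit:
step_arm([
  [[0,0,0],0],
  [[0,0,0],0],
  [[0,0,0],0],
  [[0,0,-1],0],
  [[0,0,-2.5],0],
  [[0,0,-2.5],0],
  [[0,0,-2.5],0],
  [[0,0,-2.5],0],
], hand=125)

```text
time: 17.35
tool_pos: [0.4553, 0.3992, 0.1861]
tool_rot: [-3.14, 0.001, 1.569]
contact_force: [-0.3, -0.3, -0.6]
opening: 0.0466
grip_force: 0.0
```

```bash
python3 - <<'E'
from h import *
go(.5105,.208,.027,-.14)
go(.5105,.208,.027,np.pi-.14)
E
```

```text
go (0.5105, 0.208, 0.027) shift [-3.182, 0.932, 2.654] spins [np.float64(-1.433), np.float64(1.709)] yaw 1.569 t 17.35 pos [0.4553 0.3992 0.1861]
go (0.5105, 0.208, 0.027) shift [-3.182, 0.932, 2.654] spins [np.float64(-1.433), np.float64(1.709)] yaw 1.569 t 17.35 pos [0.4553 0.3992 0.1861]
```

Emit:
step_arm([
  [[-3.18,0.93,0],1.71],
  [[-3.18,0.93,0],1.71],
  [[-3.18,0.93,0],1.71],
  [[-3.18,0.93,0],1.71],
  [[-3.18,0.93,0],1.71],
  [[-3.18,0.93,0],1.71],
  [[-3.18,0.93,0],1.71],
  [[-3.18,0.93,0],1.71],
  [[-3.18,0.93,0.5],1.71],
  [[-3.18,0.93,1.0],1.71],
])

```text
time: 18.6
tool_pos: [0.5104, 0.2085, 0.125]
tool_rot: [3.14, 0.002, -0.144]
contact_force: [0.5, 0.0, -1.1]
opening: 0.0469
grip_force: 0.0
```

Emit:
step_arm([
  [[0,0,0],0],
  [[0,0,0.8],0],
  [[0,0,1.4],0],
  [[0,0,1.62],0],
  [[0,0,1.62],0],
  [[0,0,1.62],0],
])

```text
time: 19.35
tool_pos: [0.5125, 0.209, 0.0318]
tool_rot: [-3.141, -0.003, -0.141]
contact_force: [0.0, -0.5, -0.0]
opening: 0.0467
grip_force: 0.0
```

Emit:
step_arm([
  [[0,0,0],0],
  [[0,0,0],0],
  [[0,0,0],0],
  [[0,0,0],0],
  [[0,0,0],0],
  [[0,0,0],0],
  [[0,0,0],0],
], hand=255)

```text
time: 20.23
tool_pos: [0.5114, 0.2087, 0.0305]
tool_rot: [-3.142, -0.0, -0.141]
contact_force: [-0.1, 0.1, 3.9]
opening: 0.0159
grip_force: 20.0
```

```bash
python3 - <<'E'
from h import *
go(.477,-.371,.035,-.125)
E
```

```text
go (0.477, -0.371, 0.035) shift [0.792, 9.647, -0.075] spins [np.float64(-3.158), np.float64(-0.016)] yaw -0.141 t 20.23 pos [0.5114 0.2087 0.0305]
```

Emit:
step_arm([
  [[0,0,-0.5],0],
  [[0,0,-1.3],0],
  [[0,0,-2.3],0],
  [[0.79,9.65,-2.7],0],
  [[0.79,9.65,-2.7],0],
  [[0.79,9.65,-2.7],0],
  [[0.79,9.65,-2.7],0],
  [[0.79,9.65,-2.7],0],
  [[0.79,9.65,-2.7],0],
  [[0.79,9.65,-2.7],0],
])

```text
time: 21.48
tool_pos: [0.4848, -0.2296, 0.1862]
tool_rot: [-3.141, 0.0, -0.141]
contact_force: [1.5, 0.5, -0.7]
opening: 0.0159
grip_force: 20.0
```

```bash
python3 - <<'E'
from h import *
go(.477,-.371,.04,-.125)
E
```

```text
go (0.477, -0.371, 0.04) shift [0.203, 2.353, 2.436] spins [np.float64(-3.158), np.float64(-0.016)] yaw -0.141 t 21.48 pos [ 0.4848 -0.2296  0.1862]
```

Emit:
step_arm([
  [[0.2,2.35,0],-0.02],
  [[0.2,2.35,0],-0.02],
  [[0.2,2.35,0],-0.02],
  [[0.2,2.35,0.3],-0.02],
  [[0.2,2.35,1.2],-0.02],
  [[0.2,2.35,2.0],-0.02],
  [[0.2,2.35,2.4],-0.02],
  [[0.2,2.35,2.4],-0.02],
  [[0.2,2.35,2.4],-0.02],
])

```text
time: 22.6
tool_pos: [0.4781, -0.369, 0.0435]
tool_rot: [3.141, -0.001, -0.121]
contact_force: [1.2, -0.5, -0.8]
opening: 0.0156
grip_force: 20.0
```

Emit:
step_arm([
  [[0,0,0],0],
  [[0,0,0],0],
  [[0,0,0],0],
  [[0,0,-1],0],
  [[0,0,-2.5],0],
  [[0,0,-2.5],0],
  [[0,0,-2.5],0],
  [[0,0,-2.5],0],
], hand=150)

```text
time: 23.6
tool_pos: [0.4768, -0.3684, 0.1911]
tool_rot: [-3.14, 0.002, -0.121]
contact_force: [-1.1, -0.8, -1.0]
opening: 0.038
grip_force: 0.0
```

```bash
python3 - <<'E'
from h import *
go(.554,.155,.15,-.212)
shot("scene","s2.png");c=shot("top"); im=np.ascontiguousarray(c["pixels"][:,:,::-1])
cv2.imwrite('pics/t5.png',cv2.resize(im[90:260,90:330],None,fx=3.3,fy=3.3,interpolation=cv2.INTER_CUBIC))
hsv=cv2.cvtColor(im,cv2.COLOR_BGR2HSV)
m=((hsv[...,1]<45)&(hsv[...,2]>190)).astype(np.uint8)
for k in cv2.findContours(m,cv2.RETR_EXTERNAL,cv2.CHAIN_APPROX_SIMPLE)[0]:
    if cv2.contourArea(k)>3000:
        r=cv2.minAreaRect(k); B=cv2.boxPoints(r); w=np.array([ray(c,u,v,.005)[:2] for u,v in B]);print(w.mean(0))
        e=w[1]-w[0];f=w[2]-w[1]; e=e if np.hypot(*e)>np.hypot(*f) else f; print('long yaw',np.arctan2(e[1],e[0]))
E
```

```text
go (0.554, 0.155, 0.15) shift [0.223, -8.813, 0.696] spins [np.float64(-3.051), np.float64(0.091)] yaw -0.121 t 23.6 pos [ 0.4768 -0.3684  0.1911]
[0.23605519 0.25778604]
long yaw -0.7414142528965855
[0.55309255 0.15541997]
long yaw -0.20972836589886856
```

View pics/t5.png

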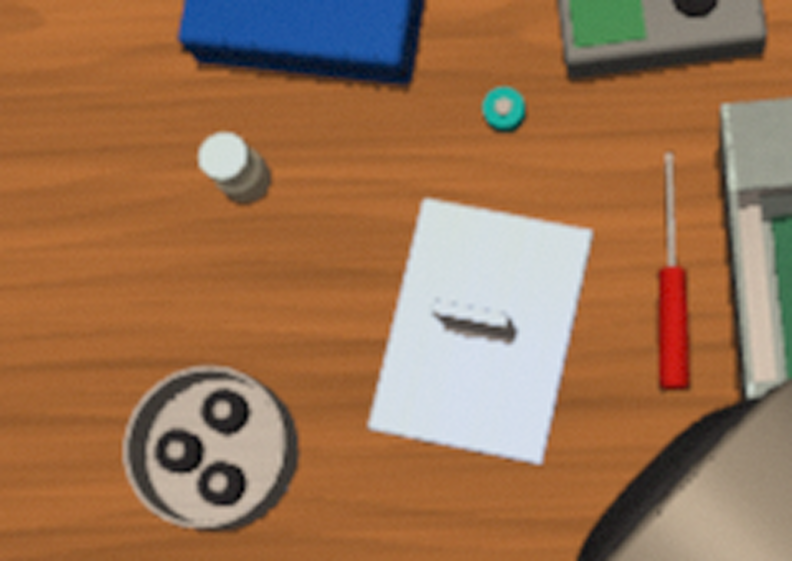

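View pics/s2.png

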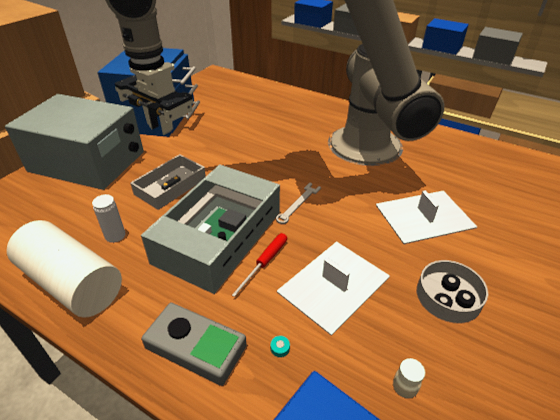

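All three feet are in the dish (t5 around (205,450)), the bar is in the bin (scene (172,182)), and the plate is clear with its tab at t5 (475,315). Next, gripping the tab across its 60 mm length.

Emit:
step_arm([
  [[0.22,-8.81,0],0.09],
  [[0.22,-8.81,0],0.09],
  [[0.22,-8.81,0],0.09],
  [[0.22,-8.81,0],0.09],
  [[0.22,-8.81,0],0.09],
  [[0.22,-8.81,0],0.09],
  [[0.22,-8.81,0],0.09],
  [[0.22,-8.81,0],0.09],
  [[0.22,-8.81,0],0.09],
  [[0.22,-8.81,0],0.09],
], hand=0)

```text
time: 24.95
tool_pos: [0.5537, 0.1562, 0.1907]
tool_rot: [3.141, 0.002, -0.208]
contact_force: [-1.5, 0.3, -0.2]
opening: 0.0916
grip_force: 0.0
```

Emit:
step_arm([
  [[0,0,0],0],
  [[0,0,0],0],
])

```text
time: 25.2
tool_pos: [0.5543, 0.1529, 0.192]
tool_rot: [3.141, 0.001, -0.213]
contact_force: [-0.3, -0.5, 0.4]
opening: 0.0918
grip_force: 0.0
```

```bash
python3 - <<'E'
from h import *
go(.554,.1545,.045,-.21)
E
```

```text
go (0.554, 0.1545, 0.045) shift [-0.009, -0.027, 2.45] spins [np.float64(-3.145), np.float64(-0.003)] yaw -0.213 t 25.2 pos [0.5543 0.1529 0.192 ]
```

Emit:
step_arm([
  [[0,-0.02,0.8],0],
  [[0,-0.02,1.6],0],
  [[0,-0.02,2.2],0],
  [[0,-0.02,2.43],0],
  [[0,-0.02,2.43],0],
  [[0,-0.02,2.43],0],
  [[0,-0.02,2.43],0],
])

```text
time: 26.08
tool_pos: [0.5556, 0.1555, 0.0481]
tool_rot: [-3.141, -0.003, -0.211]
contact_force: [-0.1, 0.3, 0.3]
opening: 0.092
grip_force: 0.0
```

Emit:
step_arm([
  [[0,0,0],0],
  [[0,0,0],0],
  [[0,0,0],0],
  [[0,0,0],0],
  [[0,0,0],0],
  [[0,0,0],0],
], hand=255, squeeze=25)

```text
time: 26.82
tool_pos: [0.5546, 0.1554, 0.0465]
tool_rot: [3.141, 0.0, -0.211]
contact_force: [-0.0, 0.5, 0.4]
opening: 0.0598
grip_force: 25.0
```

Emit:
step_arm([
  [[0,0,-0.15],0],
  [[0,0,-0.3],0],
  [[0,0,-0.6],0],
  [[0,0,-1.2],0],
  [[0,0,-2.0],0],
  [[0,0,-2.6],0],
  [[0,0,-2.6],0],
  [[0,0,-2.6],0],
])

```text
time: 27.82
tool_pos: [0.5536, 0.1553, 0.2008]
tool_rot: [3.14, 0.003, -0.211]
contact_force: [-0.4, 0.3, -6.4]
opening: 0.0597
grip_force: 25.0
```

```bash
python3 - <<'E'
from h import *
shot("scene","s3.png")
from math import cos,sin
a=.049; cx,cy=.5646,-.1415
for X in(-26,0): go(cx+X/1e3*cos(a),cy+X/1e3*sin(a),.17,a)
E
```

```text
go (0.5386312067552987, -0.14277349024886613, 0.17) shift [0.803, 4.907, 0.51] spins [np.float64(-3.402), np.float64(-0.26)] yaw -0.211 t 27.88 pos [0.5534 0.1552 0.2003]
go (0.5646, -0.1415, 0.17) shift [1.221, 4.796, 0.508] spins [np.float64(-3.402), np.float64(-0.26)] yaw -0.211 t 27.88 pos [0.5534 0.1552 0.2003]
```

View pics/s3.png

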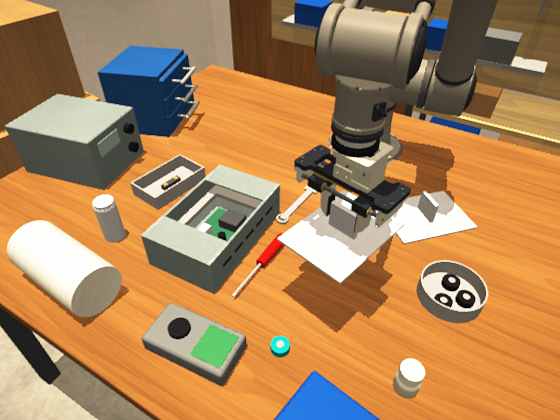

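The plate is held level by the tab at (345,215). The tool can't tilt, so I'll use the pads as a hinge. I'll lower the plate with one end over the near lip so it tilts about 12°, slide it under the far lip, then lower it.

Emit:
step_arm([
  [[0.04,0.3,0],-0.02],
  [[0.1,0.8,0],-0.05],
  [[0.2,1.4,0],-0.08],
  [[0.3,2.0,0],-0.11],
  [[0.4,2.6,0],-0.14],
  [[0.5,3.2,0],-0.18],
  [[0.6,3.8,0],-0.22],
  [[0.7,4.4,0],-0.25],
  [[0.74,4.8,0],-0.26],
  [[0.74,4.92,0],-0.26],
])

```text
time: 29.12
tool_pos: [0.5352, -0.1436, 0.2005]
tool_rot: [-3.14, 0.003, 0.047]
contact_force: [-0.2, 0.4, -5.7]
opening: 0.0599
grip_force: 25.0
```

Emit:
step_arm([
  [[0,0,0],0],
  [[0,0,0],0],
])

```text
time: 29.38
tool_pos: [0.5361, -0.1415, 0.2021]
tool_rot: [-3.141, 0.001, 0.05]
contact_force: [0.2, -1.1, -5.6]
opening: 0.06
grip_force: 25.0
```

```bash
cat >> h.py <<'E'
A=.049; CX,CY=.5646,-.1415
def rel():
    s=robot.observe();d=s["tool_pos"][:2]-[CX,CY];c_,s_=np.cos(A),np.sin(A)
    print("chassis X,Y,Z mm",(1e3*np.array([c_*d[0]+s_*d[1],-s_*d[0]+c_*d[1],s["tool_pos"][2]])).round(1),"F",s["contact_force"].round(1),"yawerr",round(s["tool_rot"][2]-A,4),"t",s["time"])
def goX(X,Z,Y=0): go(CX+(X*np.cos(A)-Y*np.sin(A))/1e3,CY+(X*np.sin(A)+Y*np.cos(A))/1e3,Z/1e3,A)
E
python3 - <<'E'
from h import *
rel(); goX(-30,150)
c=shot("top"); cv2.imwrite('pics/t6.png',cv2.resize(c["pixels"][80:250,240:440,::-1],None,fx=3.5,fy=3.5,interpolation=cv2.INTER_CUBIC))
E
```

```text
chassis X,Y,Z mm [-28.5   1.4 202.1] F [ 0.2 -1.1 -5.6] yawerr 0.0006 t 29.375
go (np.float64(0.5346360077945754), np.float64(-0.14296941182561476), 0.15) shift [-0.025, 0.024, 0.868] spins [np.float64(-3.141), np.float64(0.001)] yaw 0.05 t 29.38 pos [ 0.5361 -0.1415  0.2021]
```

View pics/t6.png

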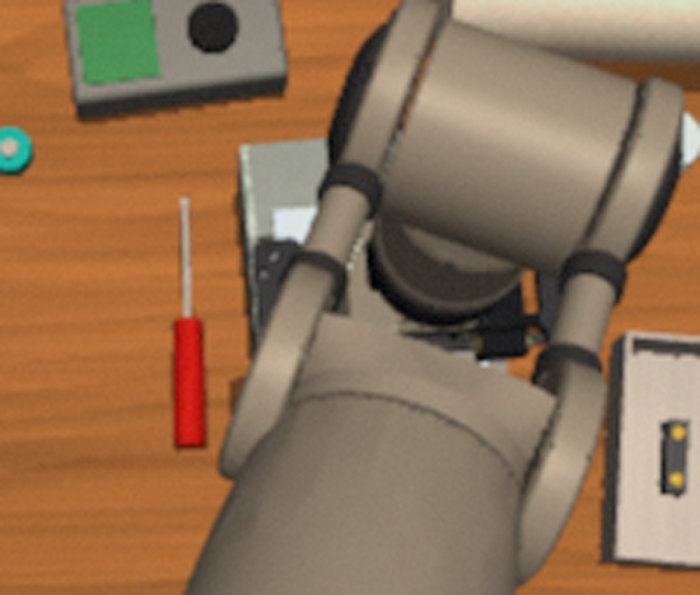

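```bash
python3 - <<'E'
from h import *
c=robot.read_camera("top")
def f(u,v,z):
    d=ray(c,240+u/3.5-.35,80+v/3.5-.35,z)[:2]-[CX,CY];c_,s_=np.cos(A),np.sin(A);return 1e3*np.array([c_*d[0]+s_*d[1],-s_*d[0]+c_*d[1]])
print(f(273,207,.1605),f(239,148,.091)); rel()
E
```

```text
[71.70229442 71.547973  ] [142.70763468  87.33162338]
chassis X,Y,Z mm [-28.3   1.3 202.5] F [ 0.5 -0.4 -6.1] yawerr 0.001 t 29.475
```

Emit:
step_arm([
  [[-0.03,0.02,0.2],0],
  [[-0.03,0.02,0.45],0],
  [[-0.03,0.02,0.7],0],
  [[-0.03,0.02,0.9],0],
  [[-0.03,0.02,0.98],0],
  [[-0.03,0.02,1.0],0],
  [[-0.03,0.02,1.0],0],
  [[-0.03,0.02,1.0],0],
])

```text
time: 30.48
tool_pos: [0.5347, -0.1439, 0.1431]
tool_rot: [3.141, -0.001, 0.049]
contact_force: [0.3, 1.0, -4.9]
opening: 0.0596
grip_force: 25.0
```

```bash
python3 - <<'E'
from h import *
rel(); goX(-30,129)
E
```

```text
chassis X,Y,Z mm [-29.9  -1.  143.1] F [ 0.3  1.  -4.9] yawerr -0.0002 t 30.475
go (np.float64(0.5346360077945754), np.float64(-0.14296941182561476), 0.129) shift [-0.001, -0.016, 0.235] spins [np.float64(-3.142), np.float64(-0.0)] yaw 0.049 t 30.48 pos [ 0.5347 -0.1439  0.1431]
```

Slow descent onto the lip, 1.2 mm per row.

Emit:
step_arm([
  [[0,0,0.02],0],
  [[0,0,0.04],0],
  [[0,0,0.06],0],
  [[0,0,0.08],0],
  [[0,0,0.1],0],
  [[0,0,0.11],0],
  [[0,0,0.12],0],
  [[0,0,0.13],0],
])

```text
time: 31.48
tool_pos: [0.5359, -0.1438, 0.1359]
tool_rot: [3.141, -0.004, 0.049]
contact_force: [4.1, 4.0, 5.3]
opening: 0.06
grip_force: 25.0
```

Emit:
step_arm([
  [[0,0,0.01],0],
  [[0,0,0.02],0],
  [[0,0,0.03],0],
  [[0,0,0.04],0],
  [[0,0,0.04],0],
])

```text
time: 32.1
tool_pos: [0.5372, -0.1437, 0.1343]
tool_rot: [3.14, -0.007, 0.049]
contact_force: [6.3, 4.9, 7.5]
opening: 0.0595
grip_force: 25.0
```

```bash
python3 - <<'E'
from h import *
rel()
E
```

```text
chassis X,Y,Z mm [-27.5  -0.9 134.3] F [6.3 4.9 7.5] yawerr -0.0003 t 32.1
```

Emit:
step_arm([
  [[-0.02,0,0],0],
  [[-0.03,0,0.02],0],
  [[-0.03,0,0.04],0],
  [[-0.03,0,0.06],0],
  [[-0.03,0,0.08],0],
  [[-0.03,0,0.08],0],
], squeeze=15)

```text
time: 32.85
tool_pos: [0.5367, -0.1447, 0.13]
tool_rot: [3.138, -0.011, 0.049]
contact_force: [10.2, 1.9, 6.3]
opening: 0.06
grip_force: 15.0
```

```bash
python3 - <<'E'
from h import *
rel(); c=shot("scene"); cv2.imwrite('pics/s4.png',cv2.resize(c["pixels"][110:310,90:330,::-1],None,fx=3,fy=3,interpolation=cv2.INTER_CUBIC))
E
```

```text
chassis X,Y,Z mm [-28.   -1.8 130. ] F [10.2  1.9  6.3] yawerr -0.0005 t 32.85
```

View pics/s4.png

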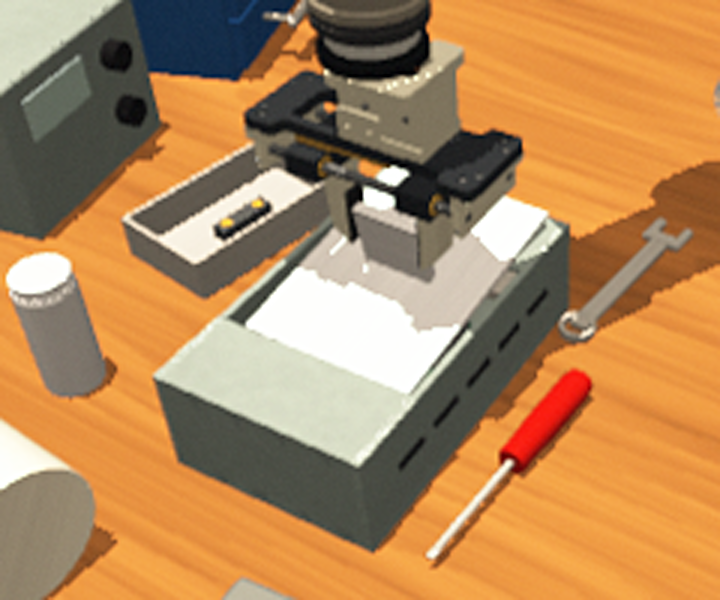

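The plate is tilted about 10°, with its low end inside the opening below the far lip (edge at (245,315)–(408,390)). Next: a little more tilt, then the slide in +x under the lip.

Emit:
step_arm([
  [[0,0,0.02],0],
  [[0,0,0.04],0],
  [[0.03,-0.01,0.04],0],
  [[0.07,-0.02,0.04],0],
  [[0.12,-0.03,0.04],0],
  [[0.18,-0.03,0.04],0],
  [[0.24,-0.03,0.04],0],
  [[0.3,-0.03,0.04],0],
  [[0.3,-0.03,0.04],0],
])

```text
time: 34.02
tool_pos: [0.5506, -0.141, 0.1247]
tool_rot: [-3.141, 0.001, 0.049]
contact_force: [0.8, -0.7, -5.1]
opening: 0.0597
grip_force: 15.0
```

```bash
python3 - <<'E'
from h import *
rel(); goX(38,128)
E
```

```text
chassis X,Y,Z mm [-13.9   1.2 124.7] F [ 0.8 -0.7 -5.1] yawerr -0.0 t 34.025
go (np.float64(0.6025543901268711), np.float64(-0.13963874502088794), 0.128) shift [0.866, 0.02, -0.055] spins [np.float64(-3.142), np.float64(-0.0)] yaw 0.049 t 34.02 pos [ 0.5506 -0.141   0.1247]
```

Emit:
step_arm([
  [[0.05,0.02,0],0],
  [[0.11,0.02,0],0],
  [[0.18,0.02,0],0],
  [[0.25,0.02,0],0],
  [[0.32,0.02,0],0],
  [[0.39,0.02,0],0],
  [[0.46,0.02,0],0],
  [[0.53,0.02,0],0],
  [[0.58,0.02,0],0],
  [[0.58,0.02,0],0],
])

```text
time: 35.28
tool_pos: [0.5855, -0.1407, 0.1251]
tool_rot: [3.141, -0.0, 0.049]
contact_force: [0.3, -0.8, -5.4]
opening: 0.0599
grip_force: 15.0
```

```bash
python3 - <<'E'
from h import *
rel(); goX(38,125)
c=shot("scene"); cv2.imwrite('pics/s5.png',cv2.resize(c["pixels"][110:310,90:330,::-1],None,fx=3,fy=3,interpolation=cv2.INTER_CUBIC))
E
```

```text
chassis X,Y,Z mm [ 20.9  -0.2 125.1] F [ 0.3 -0.8 -5.4] yawerr -0.0001 t 35.275
go (np.float64(0.6025543901268711), np.float64(-0.13963874502088794), 0.125) shift [0.284, -0.004, 0.002] spins [np.float64(-3.142), np.float64(-0.0)] yaw 0.049 t 35.27 pos [ 0.5855 -0.1407  0.1251]
```

View pics/s5.png

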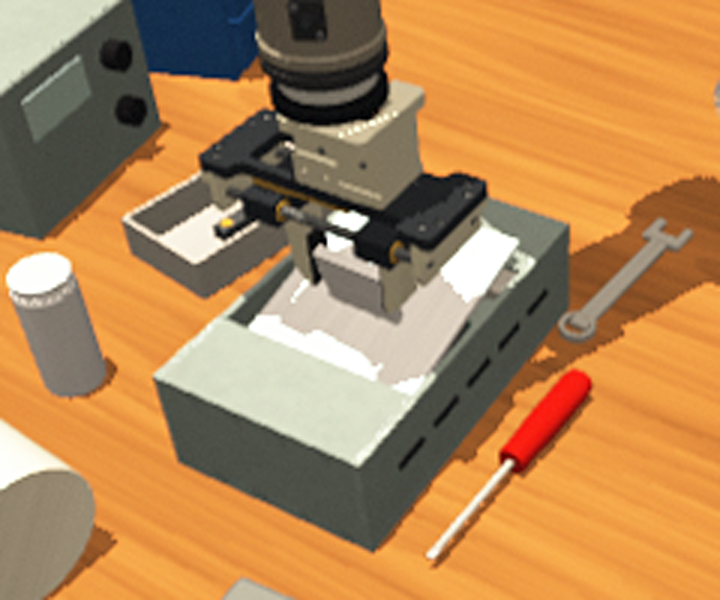

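```bash
python3 - <<'E'
from h import *
c=robot.read_camera("scene"); u,v=90+520/3-.33,110+240/3-.33
c_,s_=np.cos(A),np.sin(A)
for z in np.arange(.085,.125,.005):
    d=ray(c,u,v,z)[:2]-[CX,CY]; print(z.round(3),1e3*np.array([c_*d[0]+s_*d[1],-s_*d[0]+c_*d[1]]))
for th in np.radians([6,8,10,12,14]):
    C=np.array([20.9,125.1])-46.5*np.array([np.sin(th),np.cos(th)]);print(np.degrees(th),C-100*np.array([np.cos(th),-np.sin(th)])+5*np.array([np.sin(th),np.cos(th)]))
E
```

```text
0.085 [-112.9386577    57.82255442]
0.09 [-107.5415647    61.03625901]
0.095 [-102.14447171   64.24996361]
0.1 [-96.74737871  67.46366821]
0.105 [-91.35028572  70.67737281]
0.11 [-85.95319272  73.89107741]
0.115 [-80.55609973  77.104782  ]
0.12 [-75.15900673  80.3184866 ]
6.000000000000001 [-82.89012076  94.28018767]
8.0 [-83.90249056  97.92118524]
10.0 [-84.78717467 101.59529602]
12.000000000000002 [-85.54309524 105.29804365]
14.0 [-86.16933129 109.02491692]
```

Emit:
step_arm([
  [[0.05,0,0],0],
  [[0.11,0,0],0],
  [[0.17,0,0],0],
  [[0.23,0,0],0],
  [[0.29,0,0],0],
  [[0.32,0,0],0],
  [[0.32,0,0],0],
  [[0.32,0,0],0],
])

```text
time: 36.38
tool_pos: [0.6044, -0.1398, 0.1251]
tool_rot: [3.142, 0.0, 0.049]
contact_force: [-0.0, 0.1, -5.3]
opening: 0.0596
grip_force: 15.0
```

Emit:
step_arm([
  [[0,0,0.03],0],
  [[0,0,0.06],0],
  [[0,0,0.09],0],
  [[-0.01,0,0.12],0],
  [[-0.02,0,0.14],0],
  [[-0.03,0,0.16],0],
  [[-0.03,0,0.18],0],
  [[-0.03,0,0.18],0],
])

```text
time: 37.38
tool_pos: [0.6027, -0.1399, 0.1143]
tool_rot: [3.141, 0.0, 0.049]
contact_force: [-1.2, -0.5, -2.2]
opening: 0.0603
grip_force: 15.0
```

```bash
python3 - <<'E'
from h import *
rel()
E
```

```text
chassis X,Y,Z mm [ 38.1  -0.3 114.3] F [-1.2 -0.5 -2.2] yawerr -0.0002 t 37.375
```

Emit:
step_arm([
  [[-0.01,0,0.02],0],
  [[-0.01,0,0.04],0],
  [[-0.02,0,0.06],0],
  [[-0.03,0,0.08],0],
  [[-0.03,0,0.1],0],
  [[-0.04,0,0.12],0],
  [[-0.05,0,0.14],0],
  [[-0.05,0,0.15],0],
  [[-0.05,0,0.15],0],
])

```text
time: 38.5
tool_pos: [0.5997, -0.14, 0.1053]
tool_rot: [3.142, 0.0, 0.049]
contact_force: [-1.0, -0.8, -2.9]
opening: 0.0601
grip_force: 15.0
```

```bash
python3 - <<'E'
from h import *
rel()
E
```

```text
chassis X,Y,Z mm [ 35.1  -0.3 105.3] F [-1.  -0.8 -2.9] yawerr -0.0002 t 38.5
```

Emit:
step_arm([
  [[-0.01,0,0.02],0],
  [[-0.02,0,0.04],0],
  [[-0.03,0,0.06],0],
  [[-0.05,0,0.08],0],
  [[-0.07,0,0.1],0],
  [[-0.09,0,0.12],0],
  [[-0.1,0,0.13],0],
  [[-0.1,0,0.14],0],
  [[-0.1,0,0.14],0],
])

```text
time: 39.62
tool_pos: [0.5935, -0.1403, 0.0969]
tool_rot: [3.142, 0.001, 0.049]
contact_force: [-0.9, -0.3, -3.1]
opening: 0.0598
grip_force: 15.0
```

```bash
python3 - <<'E'
from h import *
rel()
E
```

```text
chassis X,Y,Z mm [28.9 -0.3 96.9] F [-0.9 -0.3 -3.1] yawerr -0.0002 t 39.625
```

Nearly flat. I'll slide it 29 mm in -x to the centre, barely touching the ledges.

Emit:
step_arm([
  [[-0.04,0,0],0],
  [[-0.09,0,0],0],
  [[-0.15,0,0],0],
  [[-0.21,0,0],0],
  [[-0.27,0,0],0],
  [[-0.33,0,0],0],
  [[-0.39,0,0],0],
  [[-0.45,0,0],0],
  [[-0.48,0,0],0],
  [[-0.48,0,0],0],
])

```text
time: 40.88
tool_pos: [0.5647, -0.1417, 0.097]
tool_rot: [-3.142, 0.001, 0.049]
contact_force: [-0.1, 0.2, -3.3]
opening: 0.0599
grip_force: 15.0
```

Emit:
step_arm([
  [[0,0,0.01],0],
  [[0,0,0.02],0],
  [[0,0,0.03],0],
  [[0,0,0.03],0],
])

```text
time: 41.38
tool_pos: [0.5649, -0.1417, 0.0959]
tool_rot: [3.141, -0.0, 0.049]
contact_force: [-5.4, 1.3, 5.4]
opening: 0.0601
grip_force: 15.0
```

```bash
python3 - <<'E'
from h import *
rel()
E
```

```text
chassis X,Y,Z mm [ 0.3 -0.3 95.9] F [-5.4  1.3  5.4] yawerr -0.0002 t 41.375
```

Emit:
step_arm([
  [[0,0,-0.02],0],
  [[0,0,-0.02],0],
  [[0,0,-0.02],0],
  [[0,0,-0.02],0],
], hand=60)

```text
time: 41.88
tool_pos: [0.5651, -0.1417, 0.0963]
tool_rot: [3.142, -0.0, 0.049]
contact_force: [-0.0, 0.5, 0.4]
opening: 0.0701
grip_force: 0.0
```

Emit:
step_arm([
  [[0,0,-0.3],0],
  [[0,0,-0.9],0],
  [[0,0,-1.8],0],
  [[0,0,-2.6],0],
  [[-2.6,0,-2.6],0],
  [[-2.6,0,-2.6],0],
  [[-2.6,0,-2.6],0],
  [[-2.6,4,-2.6],0],
  [[-2.6,4,-2.6],0],
  [[-2.6,4,-2.6],0],
])

```text
time: 43.12
tool_pos: [0.4182, -0.3385, 0.2528]
tool_rot: [3.141, -0.001, 0.049]
contact_force: [1.2, -0.7, 0.3]
opening: 0.0701
grip_force: 0.0
```

```bash
python3 - <<'E'
from h import *
rel()
c=shot("top"); cv2.imwrite('pics/t9.png',cv2.resize(c["pixels"][80:280,110:470,::-1],None,fx=2.2,fy=2.2,interpolation=cv2.INTER_CUBIC))
c=shot("scene"); cv2.imwrite('pics/s9.png',c["pixels"][:,:,::-1])
E
```

```text
chassis X,Y,Z mm [-155.9 -189.6  252.8] F [ 1.2 -0.7  0.3] yawerr -0.0001 t 43.125
```

View pics/t9.png

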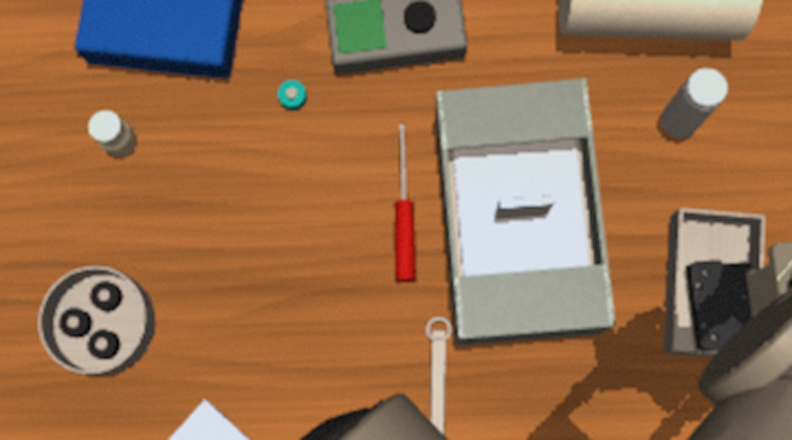

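View pics/s9.png

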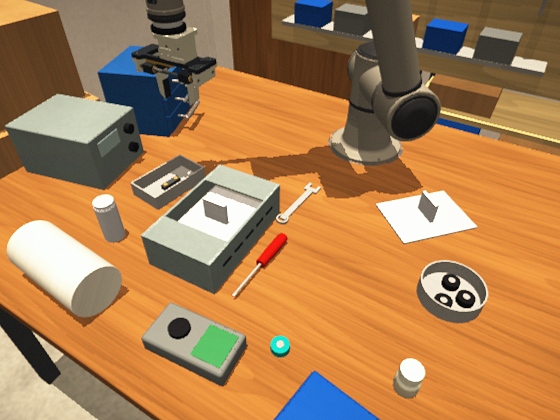

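The plate lies inside under both lips with the tab upright at t9 (525,200). The feet are in the dish and the bar is in the bin. I'll check the tab position numerically, then hand in.

```bash
python3 - <<'E'
from h import *
c=robot.read_camera("top")
c_,s_=np.cos(A),np.sin(A)
for u,v,z in((499,203,.11),(553,200,.11),(453,152,.055),(470,277,.055),(583,150,.055)):
    d=ray(c,110+u/2.2-.3,80+v/2.2-.3,z)[:2]-[CX,CY]; print(u,v,(1e3*np.array([c_*d[0]+s_*d[1],-s_*d[0]+c_*d[1]])).round(1))
s=robot.observe();print(s["qvel"].round(3))
E
```

```text
499 203 [ 0.6 29.1]
553 200 [ -1. -31.]
453 152 [81.4 71.5]
470 277 [-71.1  64.8]
583 150 [ 70.7 -82.4]
[ 0.051 -0.04   0.054  0.014  0.01   0.017]
```

Emit:
step_arm([
  [[0,0,0],0],
  [[0,0,0],0],
  [[0,0,0],0],
  [[0,0,0],0],
])

```text
time: 43.78
tool_pos: [0.4185, -0.3361, 0.2527]
tool_rot: [3.141, -0.0, 0.05]
contact_force: [0.3, 0.0, 0.1]
opening: 0.0701
grip_force: 0.0
```

```bash
python3 -c "
from h import *
print(robot.hand_in())"
```

```text
the job is handed in; nothing more can be done
None
```

I handed the job in at 43.8 s with three feet in the dish, the one bar I found in the bin, and the plate flat on the ledges, tab up and about 1 mm off centre by the camera; hand-in returned no verdict.

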